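# Return reagent bottles to their spill trays

### The arm

A 6-joint arm with a two-finger parallel gripper is mounted at the origin on the work surface. World frame = base frame: x ahead of the robot, y to its left, z up, the work surface at z = 0. Lengths are in m, angles in rad, forces in N, time in s.
With the tool pointing down it reaches from about 0.375 to 0.9 m from the base axis. Payload 3.1 kg.
Tool frame: the origin (TCP) lies between the finger pads; the fingertips stand 22 mm ahead of it and the grasp point (between the pads) lies 3 mm ahead of it; z points along the fingers, y is the line along which they close (so a half turn about z gives the same grasp; the last joint's range is limited). The gripper opens to 87 mm and grips with 3 to 60 N. Pads are 19 mm wide; open, the fingers measure 117 mm over their backs; the gripper's body (75 mm by 190 mm) begins 51 mm behind the grasp point.
Start: joints at [-1.488, 0.527, 1.433, -0, 1.181, -0.178], TCP at [0.161, -0.604, 0.245] pointing down, gripper open.
Joint ranges: [-3.08, 3.08], [-0.75, 2.2], [0.22, 2.44], [-1.43, 4.57], [0, 2.65], [-2.85, 2.85]. Speed limits (rad/s): [2.79, 2.79, 3.14, 3.14, 3.14, 3.14].

### API

Orientations are given as a unit quaternion [x, y, z, w].
In Python, from rig import robot gives the robot as it stands.
- The arm moves only by the tool move_arm, never from a script. Its argument "series" is text: rows parted by semicolons, each of 6 numbers parted by spaces: the shift along the tool's x, y, z in mm, then the turn, a rotation vector about the tool's x, y, z in degrees. In form: dx dy dz ax ay az; .... A call has 1 to 8 rows; each row is the pose to reach, as a shift and turn from the pose commanded when the call began, along the tool's axes at that moment; what a row does not reach only later rows make up. A row lasts 1/12 s, in which the tool goes at most 41.7 mm and 7.16 degrees, less where a joint would pass 70% of its speed; a pose out of reach is approached as far as the arm can. A call with a gripper value outside its range is refused whole. "jaw" is the opening, from 0 (shut) to 1 (fully open), set as the call begins (left out, the last holds). The fingers move at their own pace and stop on an object; "newtons" is the grip in N (left out, the last holds). Time passes only in rows, so rows that repeat a pose let the fingers close. It gives the time, the measured TCP pose, the force, the opening and the grip force at its end, in the units of the state.
- robot.get_obs(): the state, without advancing time (a new reading comes with each control period).
- robot.camera(name): name is "side" or "top"; returns a dict with "img" (420x560x3 uint8, red, green, blue), "mtx" (3x3 intrinsics, pixels), "world_to_cam" (4x4, takes a point from world to camera coordinates). Camera axes: x right, y down, z forward; pixel columns grow to the right and rows downward; lengths in m; the calibration is good to about 2 mm. A picture is of the moment at which its call begins. There is no depth.
- robot.hand_in(): hands the job in; it is judged then, once.
Trained networks look in a picture, given as the dict that the camera call returned (one of the last four; its "shot" number tells which), for a name from the list of things; names that differ only in an ending like _2 or _b are one class to them, and where a whole thing is asked for, a point or a joint stands for the part that bears it (a point fixed in the world has none). Each returns a list of dicts, best first, with "p" (0 to 1); they miss things now and then, are a little off and sometimes report something else, mostly with a low value. They report only what shows in the picture. A call takes as long as a camera call. They do not tell look-alikes from the thing itself.
- robot.search_frame(picture, thing): "xyz" ([x, y, z] in m, in world coordinates, good to about 4 mm: the middle of the surface that is visible of it).
- robot.tip_of(picture, thing): "xyz" ([x, y, z] in m, in world coordinates, good to about 4 mm: a listed point, or the origin of a listed thing).
The state is a dict: "time": time; "q": joint angles; "joint_velocities": joint speeds; "joint_torque": joint torques, N m; "position": TCP position; "tool_rot": TCP orientation; "ft_force": force on the tool from outside, world axes, zero at the start; "moment": the same for the moment, N m; "grip_width": finger opening in m; "grip_force": force on a finger pad.
Only numpy, scipy, OpenCV 4.12 (cv2) and the standard library are available. Lean on these libraries where they do the work, as an engineer would, in place of code of your own. Each camera call takes 0.05 s, during which the arm holds its last target. There are 200 camera calls.

### The job

Put the reagents on the bench back in their spill trays, kept apart by hazard: both brown amber glass solvent bottles in the yellow tray, both white plastic caustic bottles in the blue tray, and the grey red-lidded jar of dry salt in the grey tray. Set each one down gently, standing upright on the tray floor, never letting any of them tip over or fall, and leave the pipette-tip box and the foil-capped flask where they are.

Things in the scene. Friction and masses are not known exactly. Their poses are not given: they have to be found in the camera images.
- amber_large_c (a point): Large brown amber glass reagent bottle with black screw cap, white label band with a red stripe: round body 50 mm in diameter up to 64 mm, then a shoulder to the cap, 33 mm in diameter; 92 mm tall in all; about 200 g. Loose, stands upright on the bench. Point: its centre, on the axis half-way up; z along its axis, up.
- amber_small_c (a point): Small brown amber glass reagent bottle with black screw cap, white label band with a red stripe: round body 40 mm in diameter up to 54 mm, then a shoulder to the cap, 27 mm in diameter; 78 mm tall in all; about 100 g. Loose, stands upright on the bench. Point: its centre, on the axis half-way up; z along its axis, up.
- white_large_c (a point): Large opaque white plastic reagent bottle with blue screw cap, white label band with a blue stripe: round body 48 mm in diameter up to 64 mm, then a shoulder to the cap, 38 mm in diameter; 88 mm tall in all; about 150 g. Loose, stands upright on the bench. Point: its centre, on the axis half-way up; z along its axis, up.
- white_small_c (a point): Small opaque white plastic reagent bottle with blue screw cap, white label band with a blue stripe: round body 38 mm in diameter up to 54 mm, then a shoulder to the cap, 30 mm in diameter; 76 mm tall in all; about 80 g. Loose, stands upright on the bench. Point: its centre, on the axis half-way up; z along its axis, up.
- grey_jar_c (a point): Squat wide-mouth grey plastic jar with red screw lid and a white label band: straight-sided, 52 mm in diameter over body and lid, 64 mm tall, the lid being the top 16 mm; about 140 g. Loose, stands upright on the bench. Point: its centre, on the axis half-way up; z along its axis, up.
- tray_yellow: Yellow open rectangular spill tray, 160 x 115 mm outside and 24 mm high, walls and floor 4 mm thick (152 x 107 mm inside). Fixed to the bench, does not slide. Origin: centre of its underside, on the bench; x along its 160 mm side, y along its 115 mm side, z up. The three trays are alike but for colour and stand in any arrangement and yaw. For the amber glass solvent bottles.
- tray_blue: Blue open rectangular spill tray, 160 x 115 mm outside and 24 mm high, walls and floor 4 mm thick (152 x 107 mm inside). Fixed to the bench, does not slide. Origin: centre of its underside, on the bench; x along its 160 mm side, y along its 115 mm side, z up. The three trays are alike but for colour and stand in any arrangement and yaw. For the white plastic caustic bottles.
- tray_grey: Light grey open rectangular spill tray, 160 x 115 mm outside and 24 mm high, walls and floor 4 mm thick (152 x 107 mm inside). Fixed to the bench, does not slide. Origin: centre of its underside, on the bench; x along its 160 mm side, y along its 115 mm side, z up. The three trays are alike but for colour and stand in any arrangement and yaw. For the grey jar.
- tip_box_c (a point): Bystander: pipette-tip box, magenta base under a clear pink lid, 120 mm (its x) x 80 mm (its y) x 70 mm high, 350 g, loose on the bench. Point: its centre, half-way up. Leave alone.
- flask_c (a point): Bystander: conical glass flask with a crumpled foil cap, 64 mm in diameter at the foot, 105 mm tall, 250 g, loose on the bench. Point: on its axis, half-way up. Leave alone.
Mind the look-alikes: they are no part of the job. Leave any pink look-alike of the tray_grey alone.

How it is judged:
By the outcome, as a careful person would: the job done as asked, in the order asked, and still so for the second after the job is handed in, with the robot touching nothing.
It also fails if it takes over 128 s, if anything falls off the work surface, if the arm or the gripper's body presses on something with over 40 N, if the wrist force passes 120 N, or if a joint passes its speed limit or range.

## Working session

There is one attempt and no reset: what is moved stays moved. The work goes in short steps, Python scripts to look and compute and a tool call to move; the robot and the scene stay as the last step left them, time stands still between calls to the robot, and variables do not carry over. Pictures are saved under pics/ and viewed, at most 14 in all, crops included, and the job is handed in when it is done.

Besides the shell and the picture viewer there is one more tool, called after "Emit:" in YAML: its name, and indented under it one key for each argument. move_arm: Moves the arm, as the interface text tells. Its arguments: {"type":"object","properties":{"series":{"type":"string"},"jaw":{"type":"number"},"newtons":{"type":"number"}},"required":["series"]}

```bash
mkdir -p pics; cat > h.py <<'E'
from rig import robot
import numpy as np, cv2
def snap(n,f):
    c=robot.camera(n); cv2.imwrite('pics/'+f,c['img'][:,:,::-1]); return c
E
python3 - <<'E'
from h import *
for n in ('top','side'):
    c=snap(n,n+'0.png')
    print(n)
    for t in 'amber_large_c amber_small_c white_large_c white_small_c grey_jar_c tray_yellow tray_blue tray_grey tip_box_c flask_c'.split():
        r=robot.tip_of(c,t)
        print(t,[(np.round(d['xyz'],3).tolist(),round(d['p'],2)) for d in r[:3]])
E
```

```text
top
amber_large_c [([0.445, 0.127, 0.046], 0.75)]
amber_small_c [([0.581, -0.21, 0.039], 0.49)]
white_large_c [([0.444, -0.134, 0.04], 0.58), ([0.434, -0.002, 0.034], 0.17)]
white_small_c [([0.577, 0.195, 0.04], 0.47)]
grey_jar_c [([0.446, 0.127, 0.045], 0.73), ([0.43, -0.004, 0.033], 0.63), ([0.445, -0.134, 0.04], 0.44)]
tray_yellow [([0.486, -0.373, -0.004], 0.92)]
tray_blue [([0.644, 0.015, 0.003], 0.86), ([0.481, 0.35, 0.002], 0.38)]
tray_grey [([0.478, 0.349, 0.001], 0.74), ([0.254, 0.398, -0.0], 0.65), ([0.5, 0.562, -0.004], 0.62)]
tip_box_c [([0.772, -0.264, 0.038], 0.92)]
flask_c [([0.766, 0.223, 0.05], 0.84)]
side
amber_large_c [([0.45, 0.133, 0.046], 0.95)]
amber_small_c [([0.581, -0.21, 0.037], 0.51), ([0.446, -0.135, 0.042], 0.35), ([0.486, -0.37, -0.001], 0.24)]
white_large_c [([0.446, -0.138, 0.042], 0.82), ([0.576, 0.195, 0.04], 0.58)]
white_small_c [([0.578, 0.199, 0.035], 0.84), ([0.638, 0.018, -0.002], 0.61)]
grey_jar_c [([0.424, -0.007, 0.032], 0.56)]
tray_yellow [([0.487, -0.372, 0.003], 0.59), ([0.482, 0.351, -0.003], 0.28)]
tray_blue [([0.642, 0.015, -0.003], 0.81)]
tray_grey [([0.251, 0.403, 0.001], 0.92), ([0.483, 0.35, -0.003], 0.87), ([0.711, 0.41, 0.003], 0.66)]
tip_box_c [([0.768, -0.267, 0.037], 0.68)]
flask_c [([0.762, 0.224, 0.05], 0.63)]
```

View pics/top0.png

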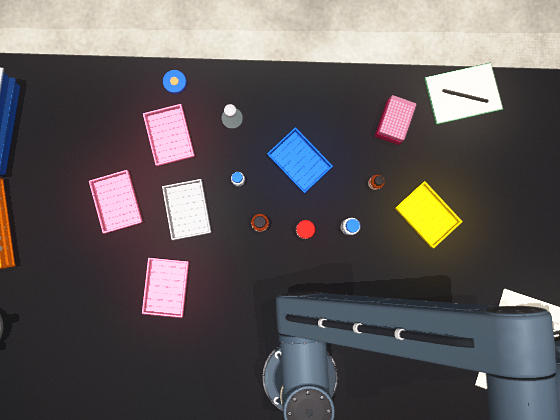

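View pics/side0.png

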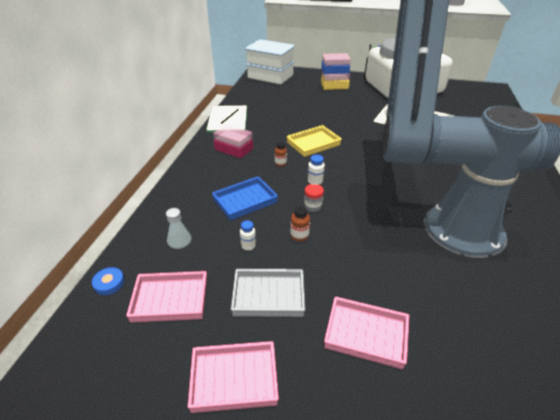

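The white/grey tray (top px ~187,209; ~(0.48,0.35)) is the real grey one and the three pink ones are look-alikes. Bottles, the jar (305,229), and the yellow (429,214) and blue (300,160) trays match the networks' positions. Next I get the tray yaws and the plan.

```bash
cat >> h.py <<'E'
from scipy.spatial.transform import Rotation as Ro
def ground(c,uv,z):
    W=c['world_to_cam'];R,t=W[:3,:3],W[:3,3];o=-R.T@t
    d=(R.T@np.linalg.inv(c['mtx'])@np.c_[np.array(uv,float),np.ones(len(uv))].T).T
    return (o+d*((z-o[2])/d[:,2])[:,None])[:,:2]
def row(x,y,z,yaw_y):
    "yaw_y: world direction (deg) of tool y axis, mod 180; z: TCP height"
    s=robot.get_obs();R=Ro.from_quat(s['tool_rot']);best=None
    for a in (yaw_y,yaw_y+180):
        a=np.radians(a);Y=np.array([np.cos(a),np.sin(a),0]);Z=np.array([0,0,-1.])
        T=Ro.from_matrix(np.c_[np.cross(Y,Z),Y,Z]);rv=(R.inv()*T).as_rotvec(degrees=True)
        if best is None or np.linalg.norm(rv)<np.linalg.norm(best): best=rv
    d=R.inv().apply(np.array([x,y,z])-s['position'])*1000
    print('d',d.round(1),'rot',best.round(1),'q6',round(s['q'][5],2),'t',round(s['time'],1))
E
python3 - <<'E'
from h import *
c=robot.camera('top');hsv=cv2.cvtColor(c['img'],cv2.COLOR_RGB2HSV)
for n,lo,hi,p in (('yellow',(22,120,120),(35,255,255),(429,214)),('blue',(100,120,120),(120,255,255),(300,160)),('grey',(0,0,120),(180,40,255),(187,209))):
    m=cv2.inRange(hsv,lo,hi);m=cv2.morphologyEx(m,3,np.ones((5,5)))
    l=cv2.connectedComponents(m)[1];v,u=np.nonzero(l==l[p[1],p[0]])
    g=ground(c,np.c_[u,v],0.02);r=cv2.minAreaRect((g*1000).astype(np.float32))
    b=cv2.boxPoints(r);e=[b[1]-b[0],b[2]-b[1]];e.sort(key=np.linalg.norm)
    print(n,np.round(r[0]),np.round(r[1]),'long axis deg',np.degrees(np.arctan2(e[1][1],e[1][0])).round(1))
s=robot.get_obs();print(s['tool_rot'],Ro.from_quat(s['tool_rot']).as_matrix().round(3),s['q'],s['grip_width'],s['ft_force'])
E
```

```text
yellow [ 486. -373.] [165. 124.] long axis deg 43.6
blue [640.  14.] [165. 120.] long axis deg 44.8
grey [483. 347.] [164. 120.] long axis deg 12.3
[9.91511906e-01 1.30015921e-01 9.41356913e-06 1.07503572e-05] [[ 0.966  0.258  0.   ]
 [ 0.258 -0.966 -0.   ]
 [ 0.     0.    -1.   ]] [-1.48852402e+00  5.27489198e-01  1.43267754e+00  2.14447558e-05
  1.18140535e+00 -1.78505911e-01] 0.08714824933651485 [0.86631668 0.66002313 0.93220195]
```

```bash
python3 -c "
from h import *
row(.581,-.21,.20,133.6)"
```

```text
d [ 507.2 -272.3   44.6] rot [  0.   -0.  -28.7] q6 -0.18 t 1.1
```

Emit:
move_arm:
  series: "280 -150 25 0 0 -28.7; 280 -150 25 0 0 -28.7; 280 -150 25 0 0 -28.7; 280 -150 25 0 0 -28.7; 280 -150 25 0 0 -28.7; 280 -150 25 0 0 -28.7; 280 -150 25 0 0 -28.7; 280 -150 25 0 0 -28.7"
  jaw: 1
  newtons: 15

```text
time: 1.82
position: [0.3951, -0.3836, 0.2194]
tool_rot: [0.928, 0.373, 0.0, -0.001]
ft_force: [-0.8, -0.2, -0.7]
grip_width: 0.0873
grip_force: 0.0
```

```bash
python3 -c "
from h import *
row(.581,-.21,.20,133.6)"
```

```text
d [254.3   3.2  19.7] rot [-0.  -0.1  0.1] q6 -0.17 t 1.8
```

Emit:
move_arm:
  series: "254 3 20 0 0 0; 254 3 20 0 0 0; 254 3 20 0 0 0; 254 3 20 0 0 0; 254 3 20 0 0 0; 254 3 20 0 0 0; 254 3 20 0 0 0; 254 3 20 0 0 0"

```text
time: 2.48
position: [0.5805, -0.2112, 0.1992]
tool_rot: [0.927, 0.374, 0.0, -0.0]
ft_force: [-0.4, -0.2, -0.0]
grip_width: 0.0872
grip_force: 0.0
```

```bash
python3 - <<'E'
from h import *
for n in ('top','side'):
    c=snap(n,n+'1.png')
    r=robot.tip_of(c,'amber_small_c');print([(np.round(d['xyz'],3).tolist(),round(d['p'],2)) for d in r[:2]])
row(.581,-.21,.045,133.6)
E
```

```text
[]
[([0.579, -0.21, 0.039], 0.8), ([0.575, 0.197, 0.037], 0.2)]
d [  5.6  -1.3 154.6] rot [-0.   0.  -0.1] q6 0.27 t 2.7
```

View pics/side1.png

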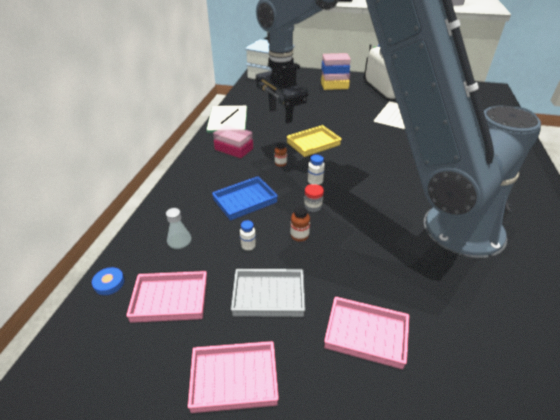

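The gripper hangs above the small amber bottle (side px 281,155), and everything stands as it was. I descend now.

Emit:
move_arm:
  series: "3 0 30 0 0 0; 3 0 65 0 0 0; 3 0 100 0 0 0; 3 0 125 0 0 0; 3 0 140 0 0 0; 3 0 150 0 0 0; 3 0 155 0 0 0; 3 0 155 0 0 0"

```text
time: 3.35
position: [0.5803, -0.2124, 0.044]
tool_rot: [0.929, 0.371, -0.0, -0.0]
ft_force: [0.2, -0.3, 0.4]
grip_width: 0.087
grip_force: 0.0
```

```bash
python3 -c "
from h import *
row(.581,-.21,.045,133.6);row(.581,-.21,.045,133.6);print(robot.get_obs()['position'])"
```

```text
d [ 2.1 -1.3 -1. ] rot [-0.1  0.  -0.1] q6 0.28 t 3.4
d [ 2.1 -1.3 -1. ] rot [-0.1  0.  -0.1] q6 0.28 t 3.4
[ 0.58033351 -0.21240766  0.04403606]
```

Good; close.

Emit:
move_arm:
  series: "1 0 0 0 0 0; 1 0 0 0 0 0; 1 0 0 0 0 0; 1 0 0 0 0 0; 1 0 0 0 0 0; 1 0 0 0 0 0; 1 0 0 0 0 0; 1 0 0 0 0 0"
  jaw: 0.3
  newtons: 15

```text
time: 4.02
position: [0.5817, -0.2106, 0.0446]
tool_rot: [0.928, 0.372, -0.0, -0.0]
ft_force: [0.1, 1.3, 1.4]
grip_width: 0.0415
grip_force: 0.6
```

Emit:
move_arm:
  series: "0 0 0 0 0 0; 0 0 0 0 0 0; 0 0 0 0 0 0; 0 0 0 0 0 0; 0 0 -3 0 0 0; 0 0 -10 0 0 0; 0 0 -20 0 0 0; 0 0 -30 0 0 0"
  jaw: 0.2

```text
time: 4.68
position: [0.5819, -0.211, 0.0753]
tool_rot: [0.928, 0.372, 0.0, 0.0]
ft_force: [-0.4, -0.1, -1.6]
grip_width: 0.0393
grip_force: 15.0
```

```bash
python3 -c "
from h import *
row(.460,-.398,.180,133.6)
row(.460,-.398,.050,133.6)"
```

```text
d [-217.3   51.2 -104.7] rot [0. 0. 0.] q6 0.28 t 4.7
d [-217.3   51.2   25.3] rot [0. 0. 0.] q6 0.28 t 4.7
```

Emit:
move_arm:
  series: "-15 4 -25 0 0 0; -45 11 -45 0 0 0; -80 19 -45 0 0 0; -117 28 -45 0 0 0; -154 37 -45 0 0 0; -187 45 -45 0 0 0; -210 50 -45 0 0 0; -217 51 -45 0 0 0"

```text
time: 5.35
position: [0.4584, -0.402, 0.1211]
tool_rot: [0.929, 0.37, 0.0, 0.002]
ft_force: [-0.0, 0.0, -1.1]
grip_width: 0.0395
grip_force: 15.0
```

```bash
python3 -c "
from h import *
c=robot.camera('top');c=robot.camera('side')
row(.460,-.398,.049,133.6)"
```

```text
d [ 1.2 -0.5 71.5] rot [ 0.1 -0.  -0.1] q6 -0.09 t 5.5
```

Emit:
move_arm:
  series: "1 0 15 0 0 0; 1 0 35 0 0 0; 1 0 50 0 0 0; 1 0 60 0 0 0; 1 0 66 0 0 0; 1 0 69 0 0 0; 1 0 70 0 0 0; 1 0 70 0 0 0"

```text
time: 6.12
position: [0.4612, -0.3968, 0.05]
tool_rot: [0.928, 0.372, 0.0, 0.0]
ft_force: [-0.0, 0.2, -2.0]
grip_width: 0.0393
grip_force: 15.0
```

Emit:
move_arm:
  series: "0 0 0.5 0 0 0; 0 0 1 0 0 0; 0 0 1.5 0 0 0; 0 0 2 0 0 0; 0 0 2 0 0 0; 0 0 2 0 0 0"

```text
time: 6.62
position: [0.461, -0.3972, 0.0486]
tool_rot: [0.928, 0.372, 0.0, 0.001]
ft_force: [0.2, 0.7, 5.6]
grip_width: 0.0396
grip_force: 15.0
```

Contact with the floor; release and rise.

Emit:
move_arm:
  series: "0 0 -0.5 0 0 0; 0 0 -0.5 0 0 0; 0 0 -0.5 0 0 0; 0 0 -0.5 0 0 0; 0 0 -0.5 0 0 0; 0 0 -20 0 0 0; 0 0 -60 0 0 0; 0 0 -100 0 0 0"
  jaw: 0.75

```text
time: 7.28
position: [0.4596, -0.3956, 0.1466]
tool_rot: [0.928, 0.372, -0.001, -0.003]
ft_force: [-0.3, -1.2, 0.5]
grip_width: 0.065
grip_force: 0.0
```

```bash
python3 -c "
from h import *
row(.447,.130,.180,133.6)
c=robot.camera('side');
for t in ('amber_small_c','amber_large_c'): print([(np.round(d['xyz'],3).tolist(),round(d['p'],2)) for d in robot.tip_of(c,t)])"
```

```text
d [ 353.5 -389.3  -31.1] rot [-0.3 -0.   0. ] q6 -0.09 t 7.3
[([0.46, -0.401, 0.04], 0.62)]
[([0.452, 0.132, 0.046], 0.64)]
```

Emit:
move_arm:
  series: "10 -11 -30 0 0 0; 36 -40 -40 0 0 0; 63 -69 -40 0 0 0; 90 -99 -40 0 0 0; 117 -129 -40 0 0 0; 144 -159 -40 0 0 0; 171 -188 -40 0 0 0; 198 -218 -40 0 0 0"
  jaw: 1

```text
time: 8.1
position: [0.4523, -0.1003, 0.1864]
tool_rot: [0.928, 0.371, -0.001, -0.001]
ft_force: [0.7, -0.0, -0.0]
grip_width: 0.0869
grip_force: 0.0
```

```bash
python3 -c "
from h import *
row(.448,.131,.180,133.6)"
```

```text
d [ 156.4 -170.5    6.7] rot [-0.1  0.  -0. ] q6 0.35 t 8.1
```

Emit:
move_arm:
  series: "27 -29 5 0 0 0; 54 -59 5 0 0 0; 81 -88 5 0 0 0; 107 -117 5 0 0 0; 132 -144 5 0 0 0; 150 -164 5 0 0 0; 156 -171 5 0 0 0; 156 -171 5 0 0 0"

```text
time: 8.77
position: [0.4472, 0.1307, 0.1816]
tool_rot: [0.928, 0.374, -0.001, -0.0]
ft_force: [0.3, 0.3, -0.7]
grip_width: 0.0868
grip_force: 0.0
```

```bash
python3 -c "
from h import *
c=robot.camera('side');c=robot.camera('side')
print([(np.round(d['xyz'],3).tolist(),round(d['p'],2)) for d in robot.tip_of(c,'amber_large_c')])
row(.448,.131,.050,133.6)"
```

```text
[([0.448, 0.134, 0.048], 0.97)]
d [  2.1  -2.3 132. ] rot [-0.   0.1  0. ] q6 0.85 t 8.9
```

Emit:
move_arm:
  series: "3 -3 30 0 0 0; 3 -3 65 0 0 0; 3 -3 95 0 0 0; 3 -3 112 0 0 0; 3 -3 122 0 0 0; 3 -3 128 0 0 0; 3 -3 131 0 0 0; 3 -3 131 0 0 0"

```text
time: 9.58
position: [0.4488, 0.1323, 0.0513]
tool_rot: [0.929, 0.371, -0.0, -0.0]
ft_force: [-0.3, 0.7, 0.9]
grip_width: 0.087
grip_force: 0.0
```

Emit:
move_arm:
  series: "0 0 0 0 0 0; 0 0 0 0 0 0; 0 0 0 0 0 0; 0 0 0 0 0 0; 0 0 0 0 0 0; 0 0 0 0 0 0; 0 0 0 0 0 0; 0 0 0 0 0 0"
  jaw: 0.4
  newtons: 20

```text
time: 10.25
position: [0.4491, 0.1333, 0.0518]
tool_rot: [0.928, 0.372, 0.001, 0.0]
ft_force: [-0.0, -0.4, 2.9]
grip_width: 0.0496
grip_force: 20.0
```

Emit:
move_arm:
  series: "0 0 -3 0 0 0; 0 0 -12 0 0 0; 0 0 -30 0 0 0; 0 0 -60 0 0 0; 0 0 -95 0 0 0; 0 0 -125 0 0 0; 0 0 -137 0 0 0; 0 0 -140 0 0 0"
  jaw: 0.3

```text
time: 10.92
position: [0.4496, 0.1335, 0.1947]
tool_rot: [0.928, 0.372, 0.003, 0.001]
ft_force: [0.5, 0.6, -0.8]
grip_width: 0.0496
grip_force: 20.0
```

```bash
python3 -c "
from h import *
row(.512,-.348,.190,133.6)"
```

```text
d [-287.3  391.4    4.8] rot [ 0.2 -0.3  0.1] q6 0.86 t 10.9
```

Emit:
move_arm:
  series: "-10 14 0 0 0 0; -29 40 0 0 0 0; -50 68 0 0 0 0; -72 98 0 0 0 0; -94 128 0 0 0 0; -116 158 0 0 0 0; -138 188 0 0 0 0; -160 218 0 0 0 0"

```text
time: 11.58
position: [0.4819, -0.1361, 0.1905]
tool_rot: [0.928, 0.372, -0.001, -0.001]
ft_force: [0.3, 0.7, -1.4]
grip_width: 0.0494
grip_force: 20.0
```

```bash
python3 -c "
from h import *
row(.512,-.348,.190,133.6)"
```

```text
d [-124.4  174.2    0. ] rot [-0.2  0.   0. ] q6 0.31 t 11.6
```

Emit:
move_arm:
  series: "-22 30 0 0 0 0; -44 61 0 0 0 0; -66 92 0 0 0 0; -88 123 0 0 0 0; -106 149 0 0 0 0; -119 167 0 0 0 0; -125 174 0 0 0 0; -125 174 0 0 0 0"

```text
time: 12.25
position: [0.5121, -0.3487, 0.1902]
tool_rot: [0.929, 0.371, -0.0, -0.001]
ft_force: [0.4, -0.0, -1.7]
grip_width: 0.0497
grip_force: 20.0
```

```bash
python3 -c "
from h import *
c=robot.camera('side');c=snap('side','side2.png')
row(.512,-.348,.057,133.6)"
```

```text
d [ -1.8   2.8 133.4] rot [-0.3 -0.   0. ] q6 0.03 t 12.3
```

View pics/side2.png

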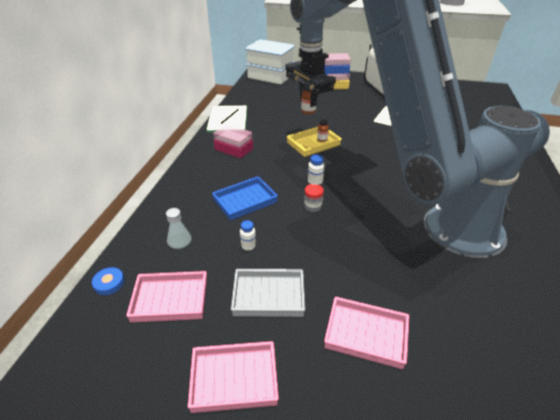

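The small amber stands in the yellow tray (323,131), and the large amber hangs level above it (309,100). Lower.

Emit:
move_arm:
  series: "-1 1 20 0 0 0; -1 1 50 0 0 0; -1 1 80 0 0 0; -1 1 105 0 0 0; -1 1 120 0 0 0; -1 1 128 0 0 0; -1 1 132 0 0 0; -1 1 132 0 0 0"

```text
time: 13.02
position: [0.5127, -0.347, 0.0593]
tool_rot: [0.928, 0.372, -0.0, -0.001]
ft_force: [0.6, -0.0, -0.9]
grip_width: 0.0493
grip_force: 20.0
```

Emit:
move_arm:
  series: "0 0 0.5 0 0 0; 0 0 1 0 0 0; 0 0 1.5 0 0 0; 0 0 2 0 0 0; 0 0 2 0 0 0; 0 0 2 0 0 0"

```text
time: 13.52
position: [0.5128, -0.3487, 0.0579]
tool_rot: [0.928, 0.372, 0.0, 0.0]
ft_force: [0.1, 0.6, -2.6]
grip_width: 0.0496
grip_force: 20.0
```

Emit:
move_arm:
  series: "0 0 0.5 0 0 0; 0 0 1 0 0 0; 0 0 1.5 0 0 0; 0 0 2 0 0 0; 0 0 2 0 0 0; 0 0 2 0 0 0"

```text
time: 14.02
position: [0.5127, -0.3485, 0.0559]
tool_rot: [0.928, 0.372, -0.0, 0.0]
ft_force: [-1.0, 0.7, 2.3]
grip_width: 0.0494
grip_force: 20.0
```

Emit:
move_arm:
  series: "0 0 0.4 0 0 0; 0 0 0.7 0 0 0; 0 0 0.7 0 0 0; 0 0 0.7 0 0 0"

```text
time: 14.35
position: [0.5127, -0.3485, 0.0559]
tool_rot: [0.928, 0.372, -0.0, 0.0]
ft_force: [-2.6, 0.9, 7.3]
grip_width: 0.0494
grip_force: 20.0
```

Emit:
move_arm:
  series: "0 0 0 0 0 0; 0 0 0 0 0 0; 0 0 0 0 0 0; 0 0 0 0 0 0; 0 0 0 0 0 0; 0 0 -20 0 0 0; 0 0 -60 0 0 0; 0 0 -100 0 0 0"
  jaw: 0.85

```text
time: 15.02
position: [0.5117, -0.3475, 0.1539]
tool_rot: [0.928, 0.372, -0.001, -0.002]
ft_force: [0.8, -1.0, -0.4]
grip_width: 0.0739
grip_force: 0.0
```

```bash
python3 -c "
from h import *
c=robot.camera('side');
for t in ('amber_small_c','amber_large_c','white_large_c','white_small_c'): print([(np.round(d['xyz'],3).tolist(),round(d['p'],2)) for d in robot.tip_of(c,t)])
row(.445,-.136,.180,134.8)"
```

```text
[([0.458, -0.401, 0.041], 0.7)]
[([0.513, -0.347, 0.05], 0.59), ([0.443, -0.134, 0.041], 0.5)]
[([0.447, -0.133, 0.044], 0.85)]
[([0.574, 0.196, 0.036], 0.58)]
d [  97.6 -200.1  -25.2] rot [-0.  -0.  -1.2] q6 0.03 t 15.3
```

Emit:
move_arm:
  series: "10 -22 -20 0 0 -1; 25 -52 -25 0 0 -1; 41 -84 -25 0 0 -1; 57 -117 -25 0 0 -1; 73 -150 -25 0 0 -1; 88 -180 -25 0 0 -1; 97 -199 -25 0 0 -1; 97 -199 -25 0 0 -1"
  jaw: 1

```text
time: 15.93
position: [0.441, -0.1321, 0.1778]
tool_rot: [0.924, 0.381, -0.003, -0.004]
ft_force: [-0.9, 0.2, 0.2]
grip_width: 0.0869
grip_force: 0.0
```

```bash
python3 -c "
from h import *
c=robot.camera('side');c=robot.camera('side')
print([(np.round(d['xyz'],3).tolist(),round(d['p'],2)) for d in robot.tip_of(c,'white_large_c')])
row(.445,-.136,.050,134.8)"
```

```text
[([0.444, -0.136, 0.042], 0.57)]
d [  0.8  -1.8 129. ] rot [-0.   0.  -0.1] q6 0.25 t 16.1
```

Emit:
move_arm:
  series: "1 -1 30 0 0 0; 1 -1 65 0 0 0; 1 -1 95 0 0 0; 1 -1 112 0 0 0; 1 -1 122 0 0 0; 1 -1 128 0 0 0; 1 -1 130 0 0 0; 1 -1 130 0 0 0"

```text
time: 16.75
position: [0.446, -0.1371, 0.0493]
tool_rot: [0.925, 0.379, -0.0, -0.0]
ft_force: [0.1, 1.0, -0.4]
grip_width: 0.0873
grip_force: 0.0
```

Emit:
move_arm:
  series: "0 0 0 0 0 0; 0 0 0 0 0 0; 0 0 0 0 0 0; 0 0 0 0 0 0; 0 0 0 0 0 0; 0 0 0 0 0 0; 0 0 0 0 0 0; 0 0 0 0 0 0"
  jaw: 0.38
  newtons: 18

```text
time: 17.42
position: [0.4454, -0.1359, 0.05]
tool_rot: [0.925, 0.38, -0.0, -0.0]
ft_force: [-0.3, -0.0, 3.1]
grip_width: 0.0476
grip_force: 18.0
```

Emit:
move_arm:
  series: "0 0 0 0 0 0; 0 0 -5 0 0 0; 0 0 -20 0 0 0; 0 0 -45 0 0 0; 0 0 -75 0 0 0; 0 0 -93 0 0 0; 0 0 -99 0 0 0; 0 0 -100 0 0 0"
  jaw: 0.3

```text
time: 18.08
position: [0.4463, -0.1365, 0.1511]
tool_rot: [0.925, 0.38, 0.001, 0.001]
ft_force: [0.4, -0.0, -2.7]
grip_width: 0.0476
grip_force: 18.0
```

```bash
python3 -c "
from h import *
c=robot.camera('side')
row(.615,-.011,.150,134.8)"
```

```text
d [208.4  29.9   0.3] rot [ 0.1 -0.  -0.2] q6 0.25 t 18.1
```

Emit:
move_arm:
  series: "15 2 0 0 0 0; 45 6 0 0 0 0; 80 11 0 0 0 0; 115 16 0 0 0 0; 150 21 0 0 0 0; 180 26 0 0 0 0; 200 29 0 0 0 0; 208 30 0 0 0 0"

```text
time: 18.8
position: [0.6162, -0.0093, 0.1475]
tool_rot: [0.925, 0.381, -0.0, -0.001]
ft_force: [0.5, -0.2, -2.3]
grip_width: 0.0475
grip_force: 18.0
```

```bash
python3 -c "
from h import *
c=robot.camera('side');c=robot.camera('side')
row(.615,-.011,.054,134.8)"
```

```text
d [ 0.3  1.2 93.7] rot [-0.1  0.1 -0. ] q6 0.59 t 18.9
```

Emit:
move_arm:
  series: "0 1 15 0 0 0; 0 1 40 0 0 0; 0 1 62 0 0 0; 0 1 78 0 0 0; 0 1 87 0 0 0; 0 1 91 0 0 0; 0 1 92.5 0 0 0; 0 1 92.5 0 0 0"

```text
time: 19.57
position: [0.6152, -0.0126, 0.0576]
tool_rot: [0.925, 0.38, -0.0, 0.0]
ft_force: [-0.2, 0.7, -1.8]
grip_width: 0.0477
grip_force: 18.0
```

Emit:
move_arm:
  series: "0 0 0.5 0 0 0; 0 0 1 0 0 0; 0 0 1.5 0 0 0; 0 0 1.5 0 0 0; 0 0 1.5 0 0 0"

```text
time: 19.98
position: [0.6156, -0.012, 0.0562]
tool_rot: [0.925, 0.38, 0.0, 0.0]
ft_force: [0.3, 0.5, -1.7]
grip_width: 0.0479
grip_force: 18.0
```

Emit:
move_arm:
  series: "0 0 0.5 0 0 0; 0 0 1 0 0 0; 0 0 1.5 0 0 0; 0 0 2 0 0 0; 0 0 2 0 0 0; 0 0 2 0 0 0"

```text
time: 20.48
position: [0.6154, -0.012, 0.0541]
tool_rot: [0.925, 0.38, -0.0, -0.0]
ft_force: [-1.2, 0.3, 1.1]
grip_width: 0.0476
grip_force: 18.0
```

Emit:
move_arm:
  series: "0 0 0.4 0 0 0; 0 0 0.7 0 0 0; 0 0 0.7 0 0 0; 0 0 0.7 0 0 0"

```text
time: 20.82
position: [0.6154, -0.012, 0.0541]
tool_rot: [0.925, 0.38, 0.0, 0.0]
ft_force: [-2.4, -0.1, 5.7]
grip_width: 0.0473
grip_force: 18.0
```

Emit:
move_arm:
  series: "0 0 0 0 0 0; 0 0 0 0 0 0; 0 0 0 0 0 0; 0 0 0 0 0 0; 0 0 0 0 0 0; 0 0 -20 0 0 0; 0 0 -60 0 0 0; 0 0 -100 0 0 0"
  jaw: 0.85

```text
time: 21.48
position: [0.6139, -0.0118, 0.1522]
tool_rot: [0.925, 0.38, -0.002, -0.001]
ft_force: [0.7, -0.4, -0.0]
grip_width: 0.0737
grip_force: 0.0
```

```bash
python3 -c "
from h import *
c=robot.camera('side');
for t in ('white_large_c','white_small_c'): print([(np.round(d['xyz'],3).tolist(),round(d['p'],2)) for d in robot.tip_of(c,t)])
row(.577,.196,.180,134.8)"
```

```text
[([0.615, -0.011, 0.047], 0.72)]
[([0.575, 0.196, 0.04], 0.87)]
d [ 117.4 -177.1  -23.8] rot [ 0.4 -0.3 -0.2] q6 0.59 t 21.6
```

Emit:
move_arm:
  series: "13 -20 -20 0 0 0; 31 -47 -24 0 0 0; 51 -77 -24 0 0 0; 71 -107 -24 0 0 0; 91 -137 -24 0 0 0; 108 -163 -24 0 0 0; 117 -177 -24 0 0 0; 117 -177 -24 0 0 0"
  jaw: 1

```text
time: 22.3
position: [0.5718, 0.1997, 0.1754]
tool_rot: [0.924, 0.382, -0.002, -0.001]
ft_force: [0.8, -0.6, -0.3]
grip_width: 0.0871
grip_force: 0.0
```

```bash
python3 -c "
from h import *
c=robot.camera('side');c=robot.camera('side')
print([(np.round(d['xyz'],3).tolist(),round(d['p'],2)) for d in robot.tip_of(c,'white_small_c')])
row(.577,.196,.045,134.8)"
```

```text
[([0.576, 0.2, 0.037], 0.69)]
d [  2.8   2.1 131. ] rot [-0.   0.1 -0.1] q6 0.94 t 22.4
```

Emit:
move_arm:
  series: "3 2 30 0 0 0; 3 2 65 0 0 0; 3 2 95 0 0 0; 3 2 112 0 0 0; 3 2 122 0 0 0; 3 2 128 0 0 0; 3 2 131 0 0 0; 3 2 131 0 0 0"

```text
time: 23.12
position: [0.5784, 0.1962, 0.0463]
tool_rot: [0.925, 0.379, 0.0, 0.0]
ft_force: [-0.1, -0.3, 0.4]
grip_width: 0.0868
grip_force: 0.0
```

Emit:
move_arm:
  series: "0 0 0 0 0 0; 0 0 0 0 0 0; 0 0 0 0 0 0; 0 0 0 0 0 0; 0 0 0 0 0 0; 0 0 0 0 0 0; 0 0 0 0 0 0; 0 0 0 0 0 0"
  jaw: 0.25
  newtons: 14

```text
time: 23.78
position: [0.5778, 0.1968, 0.0462]
tool_rot: [0.925, 0.38, -0.0, -0.0]
ft_force: [-0.2, 0.3, -0.1]
grip_width: 0.0418
grip_force: 0.3
```

Emit:
move_arm:
  series: "0 0 0 0 0 0; 0 0 -5 0 0 0; 0 0 -20 0 0 0; 0 0 -45 0 0 0; 0 0 -75 0 0 0; 0 0 -108 0 0 0; 0 0 -118 0 0 0; 0 0 -120 0 0 0"
  jaw: 0.2

```text
time: 24.45
position: [0.5798, 0.1971, 0.1695]
tool_rot: [0.925, 0.38, 0.003, 0.001]
ft_force: [-0.5, -0.2, -1.6]
grip_width: 0.0378
grip_force: 14.0
```

```bash
python3 -c "
from h import *
c=robot.camera('side')
row(.667,.040,.150,134.8)"
```

```text
d [-47.4 173.7  18. ] rot [ 0.1 -0.2 -0.2] q6 0.94 t 24.5
```

Emit:
move_arm:
  series: "-4 15 0 0 0 0; -11 42 0 0 0 0; -20 73 0 0 0 0; -29 105 0 0 0 0; -37 136 0 0 0 0; -43 159 0 0 0 0; -47 172 0 0 0 0; -47 174 0 0 0 0"

```text
time: 25.17
position: [0.6671, 0.0364, 0.1639]
tool_rot: [0.926, 0.378, -0.001, -0.0]
ft_force: [0.7, 0.3, -1.0]
grip_width: 0.0374
grip_force: 14.0
```

```bash
python3 -c "
from h import *
c=robot.camera('side');c=snap('side','side3.png')
row(.667,.040,.050,134.8)"
```

```text
d [  1.4   1.1 114.5] rot [-0.2  0.1 -0.2] q6 0.68 t 25.3
```

View pics/side3.png

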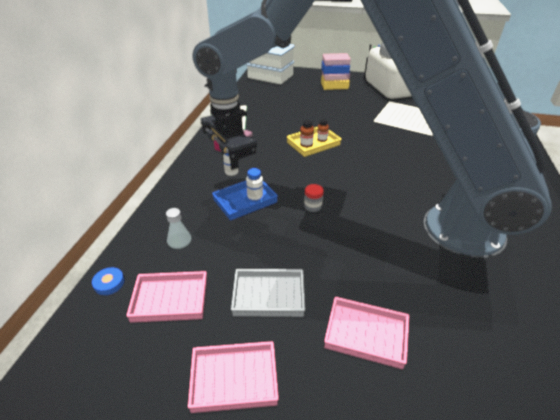

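Both ambers stand in the yellow tray (307,133 and 323,131), the large white stands in the blue tray (255,185), and the small white is held level (231,163). Lower it.

Emit:
move_arm:
  series: "1 1 20 0 0 0; 1 1 45 0 0 0; 1 1 70 0 0 0; 1 1 90 0 0 0; 1 1 102 0 0 0; 1 1 108 0 0 0; 1 1 111 0 0 0; 1 1 111 0 0 0"

```text
time: 25.93
position: [0.668, 0.0407, 0.0552]
tool_rot: [0.925, 0.38, -0.0, -0.0]
ft_force: [0.4, -0.1, -0.4]
grip_width: 0.0376
grip_force: 14.0
```

Emit:
move_arm:
  series: "0 0 0.5 0 0 0; 0 0 1 0 0 0; 0 0 1.5 0 0 0; 0 0 1.5 0 0 0; 0 0 1.5 0 0 0"

```text
time: 26.35
position: [0.6683, 0.0398, 0.0542]
tool_rot: [0.925, 0.38, 0.0, 0.0]
ft_force: [-0.0, -1.1, -0.6]
grip_width: 0.0373
grip_force: 14.0
```

Emit:
move_arm:
  series: "0 0 0.5 0 0 0; 0 0 1 0 0 0; 0 0 1.5 0 0 0; 0 0 2 0 0 0; 0 0 2 0 0 0; 0 0 2 0 0 0"

```text
time: 26.85
position: [0.668, 0.04, 0.0515]
tool_rot: [0.925, 0.38, -0.0, -0.0]
ft_force: [0.1, -0.3, -0.6]
grip_width: 0.0374
grip_force: 14.0
```

Emit:
move_arm:
  series: "0 0 0.5 0 0 0; 0 0 0.8 0 0 0; 0 0 0.8 0 0 0; 0 0 0.8 0 0 0"

```text
time: 27.18
position: [0.668, 0.04, 0.0508]
tool_rot: [0.925, 0.38, -0.0, -0.0]
ft_force: [-0.2, 0.6, 0.2]
grip_width: 0.0374
grip_force: 14.0
```

Emit:
move_arm:
  series: "0 0 0.4 0 0 0; 0 0 0.8 0 0 0; 0 0 0.8 0 0 0; 0 0 0.8 0 0 0"

```text
time: 27.52
position: [0.6681, 0.0399, 0.0502]
tool_rot: [0.925, 0.38, 0.0, 0.0]
ft_force: [-0.7, 0.0, 0.8]
grip_width: 0.0377
grip_force: 14.0
```

Emit:
move_arm:
  series: "0 0 0.4 0 0 0; 0 0 0.8 0 0 0; 0 0 0.8 0 0 0; 0 0 0.8 0 0 0"

```text
time: 27.85
position: [0.6681, 0.04, 0.0502]
tool_rot: [0.925, 0.38, 0.0, 0.0]
ft_force: [-1.0, -0.4, 5.5]
grip_width: 0.038
grip_force: 14.0
```

Firm contact; release and rise.

Emit:
move_arm:
  series: "0 0 0 0 0 0; 0 0 0 0 0 0; 0 0 0 0 0 0; 0 0 0 0 0 0; 0 0 0 0 0 0; 0 0 -20 0 0 0; 0 0 -60 0 0 0; 0 0 -100 0 0 0"
  jaw: 0.75

```text
time: 28.52
position: [0.6664, 0.0401, 0.148]
tool_rot: [0.925, 0.38, -0.002, -0.001]
ft_force: [0.3, 0.5, 0.6]
grip_width: 0.0648
grip_force: 0.0
```

```bash
python3 -c "
from h import *
for n in ('top','side'):
  c=robot.camera(n)
  for t in ('white_large_c','white_small_c','grey_jar_c'): print(t,[(np.round(d['xyz'],3).tolist(),round(d['p'],2)) for d in robot.tip_of(c,t)])
row(.428,-.005,.180,134.8)"
```

```text
white_large_c [([0.479, 0.353, 0.003], 0.64)]
white_small_c []
grey_jar_c [([0.507, -0.352, 0.05], 0.16)]
white_large_c [([0.616, -0.011, 0.045], 0.79)]
white_small_c [([0.667, 0.039, 0.041], 0.85)]
grey_jar_c [([0.427, -0.009, 0.031], 0.9)]
d [-201.6 -135.7  -31.9] rot [-0.2  0.2 -0.2] q6 0.68 t 28.9
```

Emit:
move_arm:
  series: "-5 -3 -25 0 0 0; -30 -20 -32 0 0 0; -62 -42 -32 0 0 0; -94 -63 -32 0 0 0; -126 -85 -32 0 0 0; -158 -106 -32 0 0 0; -185 -124 -32 0 0 0; -201 -136 -32 0 0 0"
  jaw: 1

```text
time: 29.58
position: [0.4242, -0.004, 0.18]
tool_rot: [0.925, 0.38, -0.003, -0.002]
ft_force: [-0.4, -0.1, 0.6]
grip_width: 0.0869
grip_force: 0.0
```

```bash
python3 -c "
from h import *
c=robot.camera('side');c=robot.camera('side')
print([(np.round(d['xyz'],3).tolist(),round(d['p'],2)) for d in robot.tip_of(c,'grey_jar_c')])
row(.427,-.006,.043,134.8)"
```

```text
[([0.43, -0.008, 0.031], 0.66), ([0.668, 0.038, 0.04], 0.53)]
d [ -1.3   1.2 137.5] rot [-0.2  0.1 -0.2] q6 0.52 t 29.7
```

Emit:
move_arm:
  series: "0 1 30 0 0 0; 0 1 65 0 0 0; 0 1 95 0 0 0; 0 1 116 0 0 0; 0 1 127 0 0 0; 0 1 133 0 0 0; 0 1 137 0 0 0; 0 1 137 0 0 0"

```text
time: 30.4
position: [0.431, -0.0053, 0.0434]
tool_rot: [0.925, 0.38, -0.0, -0.0]
ft_force: [0.3, -0.3, 1.0]
grip_width: 0.0872
grip_force: 0.0
```

Emit:
move_arm:
  series: "0 0 0 0 0 0; 0 0 0 0 0 0; 0 0 0 0 0 0; 0 0 0 0 0 0; 0 0 0 0 0 0; 0 0 0 0 0 0; 0 0 0 0 0 0; 0 0 0 0 0 0"
  jaw: 0.4
  newtons: 18

```text
time: 31.07
position: [0.4303, -0.0053, 0.0446]
tool_rot: [0.925, 0.38, 0.0, 0.0]
ft_force: [0.2, 0.7, 4.1]
grip_width: 0.0515
grip_force: 18.0
```

Emit:
move_arm:
  series: "0 0 0 0 0 0; 0 0 -5 0 0 0; 0 0 -20 0 0 0; 0 0 -45 0 0 0; 0 0 -75 0 0 0; 0 0 -93 0 0 0; 0 0 -99 0 0 0; 0 0 -100 0 0 0"

```text
time: 31.73
position: [0.4308, -0.0054, 0.1454]
tool_rot: [0.925, 0.38, 0.001, 0.001]
ft_force: [-0.1, 0.6, -1.6]
grip_width: 0.0515
grip_force: 18.0
```

```bash
python3 -c "
from h import *
c=robot.camera('side')
row(.482,.349,.140,102.3)"
```

```text
d [ 285.8 -215.6    4.5] rot [ 0.  -0.  32.3] q6 0.52 t 31.8
```

Emit:
move_arm:
  series: "12 -9 0 0 0 0; 34 -26 0 0 0 0; 60 -45 0 0 0 0; 88 -66 0 0 0 0; 116 -87 0 0 0 0; 144 -108 0 0 0 0; 172 -129 0 0 0 0; 200 -150 0 0 0 0"

```text
time: 32.45
position: [0.4658, 0.2434, 0.1421]
tool_rot: [0.925, 0.38, -0.002, -0.0]
ft_force: [0.6, -0.8, -1.0]
grip_width: 0.0519
grip_force: 18.0
```

Emit:
move_arm:
  series: "28 -21 0 0 0 0; 54 -41 0 0 0 0; 74 -56 0 0 0 0; 84 -64 0 0 0 0; 86 -65 0 0 0 0; 86 -65 0 0 0 0"

```text
time: 32.95
position: [0.4816, 0.3482, 0.1426]
tool_rot: [0.925, 0.38, -0.002, 0.0]
ft_force: [-0.7, -0.7, -0.8]
grip_width: 0.0518
grip_force: 18.0
```

```bash
python3 -c "
from h import *
c=robot.camera('side');c=robot.camera('side')
row(.482,.349,.048,134.8)"
```

```text
d [ 1.9 -1.2 95.3] rot [-0.   0.2 -0.2] q6 1.23 t 33.0
```

Emit:
move_arm:
  series: "1 -1 15 0 0 0; 1 -1 40 0 0 0; 1 -1 62 0 0 0; 1 -1 78 0 0 0; 1 -1 87 0 0 0; 1 -1 91 0 0 0; 1 -1 93 0 0 0; 1 -1 93 0 0 0"

```text
time: 33.72
position: [0.4831, 0.3497, 0.0516]
tool_rot: [0.925, 0.379, 0.0, 0.0]
ft_force: [0.2, -0.2, -1.3]
grip_width: 0.0516
grip_force: 18.0
```

Emit:
move_arm:
  series: "0 0 0.5 0 0 0; 0 0 1 0 0 0; 0 0 1.5 0 0 0; 0 0 1.5 0 0 0; 0 0 1.5 0 0 0"

```text
time: 34.13
position: [0.4827, 0.3503, 0.0501]
tool_rot: [0.925, 0.38, 0.0, -0.0]
ft_force: [0.5, -0.4, -1.3]
grip_width: 0.0515
grip_force: 18.0
```

Emit:
move_arm:
  series: "0 0 0.5 0 0 0; 0 0 1 0 0 0; 0 0 1.5 0 0 0; 0 0 1.5 0 0 0; 0 0 1.5 0 0 0"

```text
time: 34.55
position: [0.4826, 0.3502, 0.0486]
tool_rot: [0.925, 0.38, 0.0, -0.0]
ft_force: [-1.2, -0.8, 3.7]
grip_width: 0.0517
grip_force: 18.0
```

Emit:
move_arm:
  series: "0 0 0.3 0 0 0; 0 0 0.5 0 0 0; 0 0 0.5 0 0 0"

```text
time: 34.8
position: [0.4826, 0.3502, 0.0486]
tool_rot: [0.925, 0.38, 0.0, -0.0]
ft_force: [-2.5, -0.9, 6.1]
grip_width: 0.0517
grip_force: 18.0
```

Emit:
move_arm:
  series: "0 0 0 0 0 0; 0 0 0 0 0 0; 0 0 0 0 0 0; 0 0 0 0 0 0; 0 0 0 0 0 0; 0 0 -20 0 0 0; 0 0 -60 0 0 0; 0 0 -100 0 0 0"
  jaw: 0.9

```text
time: 35.47
position: [0.4813, 0.3494, 0.1469]
tool_rot: [0.925, 0.38, -0.003, 0.0]
ft_force: [0.4, 0.4, 0.3]
grip_width: 0.0778
grip_force: 0.0
```

Emit:
move_arm:
  series: "0 0 -40 0 0 0; 0 0 -70 0 0 0; 0 0 -100 0 0 0; 0 0 -100 0 0 0; 0 0 -100 0 0 0; 0 0 -100 0 0 0; 0 0 -100 0 0 0; 0 0 -100 0 0 0"

```text
time: 36.13
position: [0.4816, 0.3496, 0.2458]
tool_rot: [0.925, 0.38, -0.002, 0.0]
ft_force: [0.2, 0.1, 0.2]
grip_width: 0.0783
grip_force: 0.0
```

```bash
python3 - <<'E'
from h import *
for n in ('top','side'):
    c=snap(n,n+'9.png')
    for t in 'amber_large_c amber_small_c white_large_c white_small_c grey_jar_c tip_box_c flask_c'.split():
        print(t,[(np.round(d['xyz'],3).tolist(),round(d['p'],2)) for d in robot.tip_of(c,t)[:2]])
E
```

```text
amber_large_c [([0.509, -0.351, 0.051], 0.67)]
amber_small_c [([0.46, -0.398, 0.046], 0.72)]
white_large_c [([0.615, -0.009, 0.048], 0.69)]
white_small_c [([0.671, 0.037, 0.045], 0.52), ([0.46, -0.397, 0.044], 0.35)]
grey_jar_c [([0.486, 0.353, 0.036], 0.64)]
tip_box_c [([0.77, -0.265, 0.034], 0.71), ([0.767, 0.225, 0.049], 0.47)]
flask_c [([0.765, 0.225, 0.051], 0.55)]
amber_large_c [([0.513, -0.349, 0.05], 0.88)]
amber_small_c [([0.458, -0.398, 0.042], 0.78)]
white_large_c []
white_small_c [([0.67, 0.039, 0.045], 0.59)]
grey_jar_c [([0.482, 0.347, 0.035], 0.62)]
tip_box_c [([0.765, -0.269, 0.037], 0.79), ([0.482, 0.345, 0.036], 0.55)]
flask_c [([0.763, 0.221, 0.049], 0.85)]
```

View pics/side9.png

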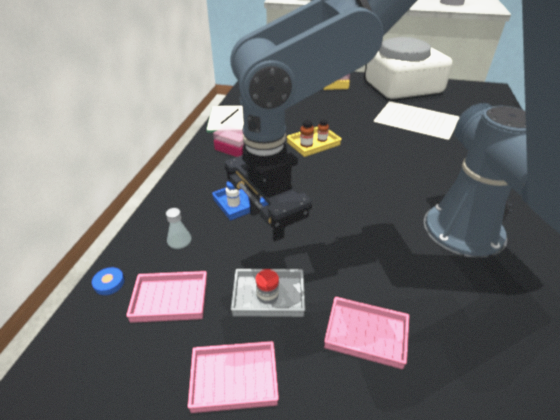

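View pics/top9.png

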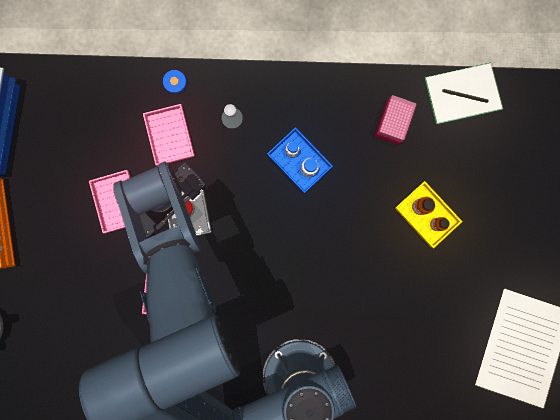

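The top view shows both ambers in the yellow tray (424,206 and 439,224) and both whites in the blue tray (293,149 and 310,166). The side view shows the jar upright in the grey tray (267,286). The tip box and flask have not moved.

```bash
python3 -c "
from rig import robot
print(robot.hand_in())"
```

```text
the job is handed in; nothing more can be done
None
```

All five reagents are standing upright in their trays (ambers in yellow, whites in blue, jar in grey), the tip box and flask were left untouched, and the job was handed in at about 36 s.

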